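# Show the magnifier to the inspection camera

### The job

Take the hand magnifier out of the wooden instrument tray by its handle and present it to the inspection camera for a scratch check: its lens centred on the camera's line of sight, 12 cm from the camera's front glass, face square to the camera, and handle pointing to the front of the camera stand, the side with the orange dot, towards which the camera leans. Leave the other things where they lie and do not touch the camera. Finish still holding the magnifier steady there in the air; do not put it down.

Things in the scene. Friction and masses are not known exactly. Their poses are not given: they have to be found in the camera images.
- magnifier: hand lens, black straight handle, round clear lens in a ring, 72 x 162 x 12 mm, 80 g, flat in one of the tray's three places, handle roughly towards the robot. Origin: middle of its underside; y runs from handle to lens, z square to the lens face (up as it lies). Handle 12 mm wide (x), 12 mm high, y = -81 to 4 mm; ring 72 mm wide, 8 mm thick, y = 9 to 81 mm
- magnifier_lens (a point): centre of the magnifier's round lens, 45 mm from the magnifier's origin along its y, 4 mm above its underside; axes as the magnifier's
- magnifier_handle (a point): point in the middle of the handle's thickness, good to grip, 25 mm from the magnifier's origin along -y (70 mm from the lens centre), 6 mm above its underside; axes as the magnifier's
- tray: fixed open wooden tray, 205 x 262 x 22 mm, walls 4 mm thick, its floor 12 mm above the desk, holding the magnifier, the eye cover and the penlight side by side 76 mm apart across its y, their lengths along its x. Origin: centre of its underside; x points away from the robot, z up
- occluder: black eye-cover paddle, 60 x 162 x 7 mm, lying in the tray, opaque round disc at the far end; origin: middle of its underside; not to be moved
- penlight: white pocket light, 14 x 136 x 15 mm, lying in the tray; origin: middle of its underside; not to be moved
- inspection_camera: fixed stand: black round foot 88 mm wide, orange dot at its front (own -x, roughly to the robot), dark fork 100 mm wide and 100 mm high, grey barrel (62 mm wide at its white ring light) hinged in it 90 mm above the desk. The barrel looks up, leaning to the front by 0.15 to 0.45 rad, and stays so. Origin: centre of the foot's underside; x away from the front, z up
- camera_eye (a point): centre of the camera's front glass, 32 mm above the hinge along the barrel. Its z is the camera's line of sight, out of the glass; its x points away from the front side of the stand (square to z), so the front is its -x
- rubber_stamp: red hand stamp with a brown wooden knob, 25 x 58 x 60 mm, standing on the desk; origin: middle of its underside; not to be moved
- prism_bar: clear bar of prisms, 32 x 150 x 14 mm, lying on the desk; origin: middle of its underside; not to be moved

How it is judged:
On the way:
1. the magnifier is in the gripper, lifted at least 5 cm clear of the tray (contact force between the fingers and magnifier above 1 N and height (world z) of magnifier above 0.07 m and contact force between magnifier and tray below 0.2 N), for 0.2 s.
At the end, for the whole second after the job is handed in: Held by the fingers, at rest, carried by nothing else: lens centre 100-140 mm from the glass along the sight line, within 15 mm sideways each way; face square within 0.17 rad; handle to the stand's front within 0.5 rad; eye cover, penlight, stamp, prism bar within 30 mm of their start (contact force between the fingers and magnifier above 1 N and z of magnifier_lens in the frame of camera_eye between 0.1 and 0.14 m and x of magnifier_lens in the frame of camera_eye between -0.015 and 0.015 m and y of magnifier_lens in the frame of camera_eye between -0.015 and 0.015 m and angle between the z axis of magnifier and the z axis of camera_eye, either way round below 0.17 rad and angle between the y axis of magnifier and the x axis of camera_eye, either way round below 0.5 rad and x of magnifier_handle in the frame of camera_eye below -0.03 m and height (world z) of magnifier above 0.1 m and linear speed of magnifier below 0.03 m/s and angular speed of magnifier below 0.2 rad/s and contact force between magnifier and inspection_camera below 0.2 N and contact force between magnifier and tray below 0.2 N and distance of each of occluder, penlight, rubber_stamp, prism_bar from where it was at the start of the episode below 0.03 m); the arm keeps its last pose, push and grip.
It fails at once if the eye cover, penlight, stamp or prism bar is moved by more than 30 mm (distance of any of occluder, penlight, rubber_stamp, prism_bar from where it was at the start of the episode above 0.03 m).
It fails at once if the camera is touched with more than 2 N (contact force between inspection_camera and anything else above 2 N).
It also fails if it takes over 42 s, if anything falls off the work surface, if the arm or the gripper's body presses on something with over 40 N, if the wrist force passes 120 N, or if a joint passes its speed limit or range.

### The arm

A 6-joint arm with a two-finger parallel gripper is mounted at the origin on a cart in front of the work surface, level with it; the furniture and walls round the work are solid. World frame = base frame: x ahead of the robot, y to its left, z up, the work surface at z = 0. Lengths are in m, angles in rad, forces in N, time in s.
With the tool pointing down it reaches from about 0.375 to 0.75 m from the base axis. Payload 9 kg.
Tool frame: the origin (TCP) lies midway between the tips of the shut fingers; the grasp point (between the pads) lies 19 mm behind it; z points along the fingers, y is the line along which they close (so a half turn about z gives the same grasp; the last joint's range is limited). The gripper opens to 85 mm and grips with 20 to 120 N. Pads are 22 mm wide; open, the fingers measure 114 mm over their backs; the gripper's body (76 mm by 85 mm) begins 54 mm behind the grasp point. The pads swing forward as they close: fully open they stand 13 mm farther back than shut.
Start: joints at [-0.218, 0.104, 0.097, 1.564, 0, 1.353], TCP at [0.6, 0, 0.197] pointing down, gripper open.
Joint ranges: [-2.99, 2.99], [-0.84, 1.86], [-1.1, 1.16], [-1.84, 2.11], [-1.51, 1.56], [-3.14, 3.14]. Speed limits (rad/s): [2.22, 2.22, 2.57, 3.14, 3.14, 3.14].

### API

Orientations are given as a unit quaternion [w, x, y, z].
In Python, from plant import env, planner, get_image, current_clock, current_q, current_qvel, current_tau, current_tcp_pos, current_eef_rot, current_force, current_moment, current_width, current_gripper_force gives the robot as it stands. The module is installed in compiled form; this text tells all that it offers. Calls block until the motion is done:
- env.reach(position, orientation): joint-space move of the TCP to a pose.
- env.move_linear(position, rot=None, rate=0.15, force_limit=None): straight line of the TCP; rot=None keeps the orientation; rate is the mean speed in m/s. With force_limit (N) it stops when the force on the tool has changed by that much, and returns True; else False.
- env.goto_joints(angles): joint-space move.
- env.command_gripper(opening, strength=None): finger opening in m; strength is the grip in N (None keeps the last); returns when the fingers have stopped.
- env.wait(seconds).
- planner.ik(position, orientation): joint angles nearest the present ones, or None.
- get_image(name): name is "scene" or "side" or "wrist"; returns a dict with "color" (400x640x3 uint8, red, green, blue), "z_map" (400x640 float32, m along the optical axis (not along the pixel's ray), 0 where there is no reading), "K" (3x3 intrinsics, pixels), "R" (3x3) and "t" (3): a world point X has camera coordinates R X + t. Camera axes: x right, y down, z forward; pixel columns grow to the right and rows downward; lengths in m; the calibration is good to about 2 mm. A picture is of the moment at which its call begins.
A pose or a line that the arm cannot do raises env.IKError and nothing moves.
- env.close_job(): hands the job in; it is judged then, once.
Readings, each from a call of its own:
- current_clock(): time.
- current_q(): joint angles.
- current_qvel(): joint speeds.
- current_tau(): joint torques, N m.
- current_tcp_pos(): TCP position.
- current_eef_rot(): TCP orientation.
- current_force(): force on the tool from outside, world axes, zero at the start.
- current_moment(): the same for the moment, N m.
- current_width(): finger opening in m.
- current_gripper_force(): force on a finger pad.
Only numpy, scipy, OpenCV 4.12 (cv2) and the standard library are available. Lean on these libraries where they do the work, as an engineer would, in place of code of your own. Each camera call takes 0.05 s, during which the arm holds its last target. There are 200 camera calls.

## Working session

There is one attempt and no reset: what is moved stays moved. The work goes in short steps, each a Python script; the robot and the scene stay as the last script left them, time stands still between calls to the robot, and variables do not carry over. Pictures are saved under pics/ and viewed, at most 10 in all, crops included, and the job is handed in when it is done.

```bash
mkdir -p pics; cat > h.py <<'E'
import numpy as np, cv2, pickle
from plant import *
def snap(n,tag):
    d=get_image(n); pickle.dump(d,open(f'pics/{tag}.pkl','wb')); cv2.imwrite(f'pics/{tag}.png',d['color'][:,:,::-1]); return d
def load(tag): return pickle.load(open(f'pics/{tag}.pkl','rb'))
def px(d,u,v,z=None):
    z=float(d['z_map'][int(v),int(u)]) if z is None else z
    return d['R'].T@(np.linalg.inv(d['K'])@[u,v,1]*z-d['t'])
def cloud(d):
    z=d['z_map'];v,u=np.mgrid[:400,:640]
    p=np.stack([u,v,np.ones_like(u)],-1)@np.linalg.inv(d['K']).T*z[...,None]
    return (p-d['t'])@d['R']
def tri(obs):
    A=np.zeros((3,3));b=np.zeros(3)
    for d,u,v in obs:
        c=-d['R'].T@d['t'];r=d['R'].T@np.linalg.inv(d['K'])@[u,v,1];r/=np.linalg.norm(r);P=np.eye(3)-np.outer(r,r);A+=P;b+=P@c
    return np.linalg.solve(A,b)
E
python3 - <<'E'
from h import *
for n in ['scene','side','wrist']:
    d=snap(n,n+'0'); print(n,-d['R'].T@d['t'],d['R'][2],d['K'][0,0],(d['z_map']>0).mean())
print(current_eef_rot(),current_clock())
a=cv2.imread('pics/scene0.png');b=cv2.imread('pics/side0.png')
E
```

```text
scene [ 0.20399436 -0.63711664  0.73783556] [ 0.32754213  0.6741425  -0.66200306] 454.4310138823326 0.99576171875
side [ 0.39221582 -1.00155514  0.49413701] [ 0.12488916  0.92885526 -0.34875581] 448.91622493769563 0.99611328125
wrist [0.59925433 0.07761868 0.37414868] [-0.00101816 -0.30240617 -0.95317861] 290.29781964621935 0.99583203125
[-4.32655112e-04  7.07099068e-01  7.07114305e-01 -2.85680949e-04] 0.15
```

View pics/scene0.png

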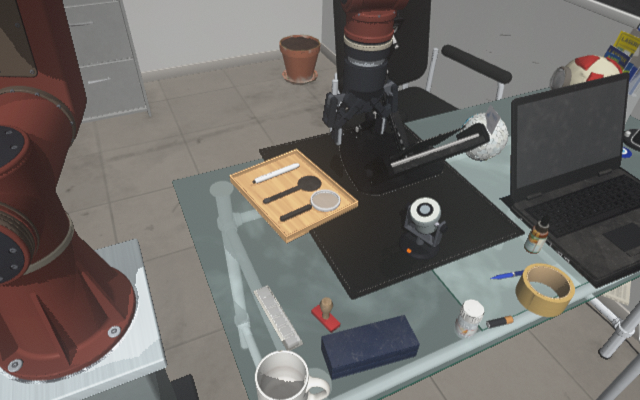

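View pics/side0.png

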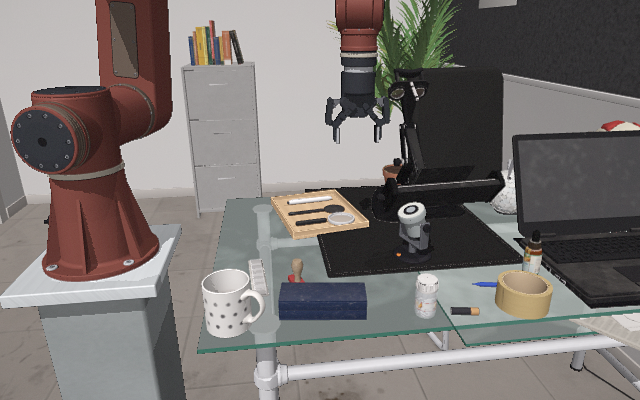

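View pics/wrist0.png

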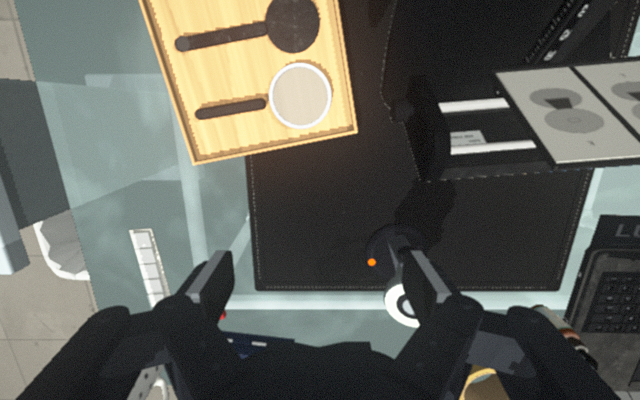

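Scene: magnifier lens (325,200), handle (295,213), camera glass (425,210), orange dot (409,250). Side: lens (341,218), glass (411,212), dot (398,254). Wrist: lens (300,96), handle ends (200,113)–(265,103), dot (371,262), ring light (405,305) partly hidden by a finger.

```bash
python3 - <<'E'
from h import *
S,D,W=[load(n+'0') for n in('scene','side','wrist')]
np.set_printoptions(precision=4,suppress=True)
print('lens',tri([(S,325,200.5),(W,300,96)]),tri([(S,325,200.5),(D,341,218),(W,300,96)]),px(W,300,96))
print('handle depth',px(W,200,113),px(W,232,108),px(W,262,104))
print('dot',tri([(S,409,250),(D,398,254),(W,371,262)]),px(W,371,262))
print('eye',tri([(S,425,210),(D,411,212)]),px(S,425,210),px(D,411,212))
m=np.hstack([cv2.resize(S['color'][185:265,375:465],(400,356),interpolation=3),cv2.resize(D['color'][190:270,365:455],(400,356),interpolation=3)])
cv2.imwrite('pics/m1.png',m[:,:,::-1])
# ik test over camera
for p in([.62,-.25,.3],[.68,-.1,.3],[.65,-.15,.3]): print(planner.ik(p,current_eef_rot()))
E
```

```text
lens [0.5785 0.0881 0.014 ] [0.5791 0.088  0.0148] [0.5783 0.0882 0.02  ]
handle depth [0.4625 0.0695 0.0243] [0.5    0.0751 0.0242] [0.5348 0.0795 0.024 ]
dot [ 0.6736 -0.1302  0.0152] [ 0.673  -0.1301  0.0154]
eye [ 0.7028 -0.1176  0.1108] [ 0.6971 -0.1243  0.1194] [ 0.6971 -0.1318  0.1164]
[-0.5782  0.3978  0.6275  1.8014 -0.0004  0.9926]
[-0.3356  0.4721  0.7218  1.8216 -0.0001  1.2351]
[-0.4222  0.3925  0.6208  1.8001 -0.0002  1.1486]
```

View pics/m1.png

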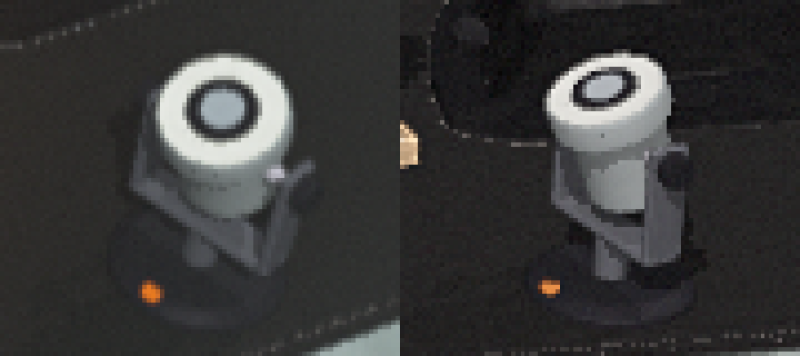

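Crop: scene glass centre at (425.6,209.3), side at (411.4,209.8); the dot sits at the foot's front. Next I take closer wrist views of the camera and the tray.

```bash
python3 - <<'E'
from h import *
r=current_eef_rot()
env.reach([.68,-.17,.27],r); A=snap('wrist','wA')
env.reach([.51,.02,.24],r); B=snap('wrist','wB')
print(current_clock())
a=cv2.resize(A['color'][60:320,200:460],(520,520),interpolation=3)
cv2.imwrite('pics/a.png',a[:,:,::-1])
cv2.imwrite('pics/b.png',B['color'][:,:,::-1])
E
```

```text
2.0833
```

View pics/a.png

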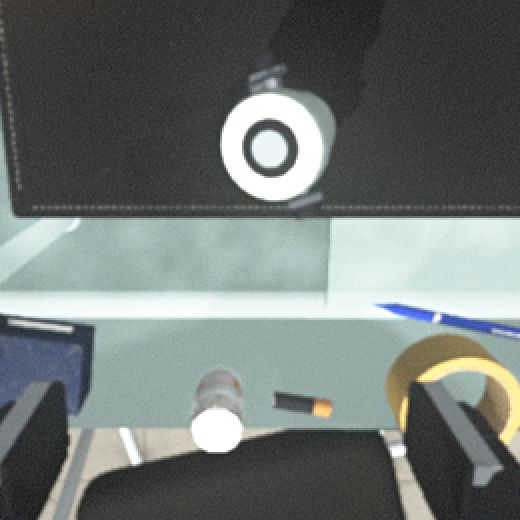

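View pics/b.png

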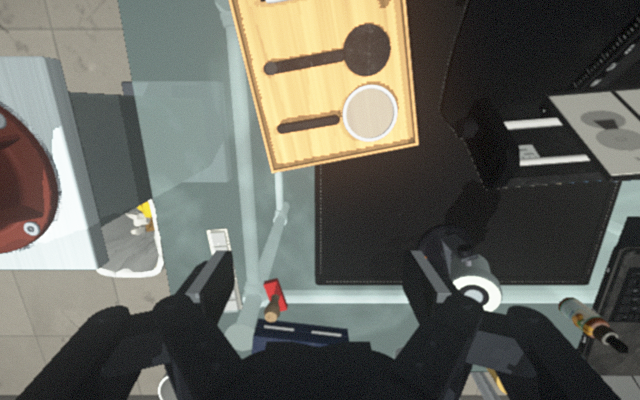

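Wrist A: glass centre at (335,134.5), fork arm tips at (333.5,97) and (352.5,160). Wrist B: lens (370,111), handle from (279,128) to (341,119).

```bash
cat > est.py <<'E'
from h import *
from scipy.optimize import least_squares
np.set_printoptions(precision=4,suppress=True)
S,D,W,A,B=[load(n) for n in('scene0','side0','wrist0','wA','wB')]
eye=tri([(S,425.6,209.3),(D,411.4,209.8),(A,335,134.5)])
print('eye',eye,px(A,335,134.5),'dot',tri([(S,409,250.3),(D,398.4,254.3),(W,371,262)]))
for d,n in((A,'A'),(S,'S'),(D,'D')):
    P=cloud(d); m=(np.linalg.norm(P-eye,axis=-1)<.036)&(d['color'].min(-1)>(195 if n!='A' else 225))
    Q=P[m]
    c=np.median(Q,0)
    for _ in range(8):
        n_=np.linalg.svd(Q-c,full_matrices=False)[2][2]; n_*=np.sign(n_[2]); r=(P[m]-c)@n_; Q=P[m][abs(r)<.004]; c=Q.mean(0)
    lo,hi=Q.min(0),Q.max(0)
    print(n,m.sum(),len(Q),'c',c,'n',n_,'lean',np.arccos(n_[2]),'az',np.arctan2(n_[1],n_[0]),'rms',np.std((Q-c)@n_))
print('fork',px(A,333.5,97),px(A,352.5,160))
lens=tri([(W,300,96),(B,370,111),(S,325,200.5)]);lw=tri([(W,300,96),(B,370,111)])
print('lens',lens,lw,px(B,370,111))
# handle: dark pixels in tray region at handle height
for d,n in((W,'W'),(B,'B')):
    P=cloud(d); g=d['color'].max(-1)<90
    m=g&(abs(P[...,0]-.5)<.06)&(abs(P[...,1]-.075)<.03)&(abs(P[...,2]-.022)<.008)
    Q=P[m]; c=Q.mean(0);v=np.linalg.svd(Q-c)[2][0] if len(Q)<3000 else 0; v=v*np.sign(v[0]);s=(Q-c)@v
    print(n,len(Q),'c',c,'dir',v,np.arctan2(v[1],v[0]),'ext',s.min(),s.max(),'mid',c+v*(s.min()+s.max())/2,'ztop',np.median(Q[:,2]))
    m=(np.linalg.norm(P[...,:2]-lens[:2],axis=-1)<.042)&(d['color'].min(-1)>215)
    pts=np.argwhere(m)[:,::-1].astype(np.float32); e=cv2.fitEllipse(cv2.convexHull(pts)) ; print('ring',len(pts),e, 'ctr',px(d,*e[0],z=None))
E
python3 est.py
```

```text
eye [ 0.6996 -0.1225  0.1181] [ 0.6979 -0.1219  0.1208] dot [ 0.674  -0.1305  0.0146]
A 1618 1617 c [ 0.6985 -0.1204  0.1201] n [-0.3536 -0.1189  0.9278] lean 0.3822873677296922 az -2.817310064528172 rms 0.0009318798615516892
S 317 317 c [ 0.6982 -0.1226  0.1182] n [-0.3605 -0.116   0.9255] lean 0.38840886444695777 az -2.8303088034726827 rms 0.0014158085941438064
D 171 171 c [ 0.6993 -0.1259  0.1179] n [-0.3533 -0.1119  0.9288] lean 0.37963347382896767 az -2.8348566072950994 rms 0.0010328125003720402
fork [ 0.6966 -0.0821  0.1012] [ 0.7206 -0.1537  0.1015]
lens [0.5791 0.0894 0.013 ] [0.5785 0.0895 0.0184] [0.5784 0.0908 0.0203]
W 24 c [0.5044 0.0742 0.0234] dir [ 0.9869  0.16   -0.0193] 0.1607082514215876 ext -0.04665500988463538 0.0336665218559144 mid [0.498  0.0731 0.0236] ztop 0.023350533475429543
ring 796 ((265.7871398925781, 188.28533935546875), (240.8894500732422, 471.9406433105469), 81.90599822998047) ctr [ 0.5304 -0.026   0.0065]
B 60 c [0.4939 0.075  0.0238] dir [0.9888 0.149  0.0003] 0.14959854362814193 ext -0.03724242654035051 0.043116895840466164 mid [0.4968 0.0754 0.0238] ztop 0.02381897901508026
ring 560 ((369.7407531738281, 112.77156066894531), (53.511322021484375, 57.10554885864258), 28.79079818725586) ctr [0.5784 0.0885 0.0193]
```

```bash
cat > goal.py <<'E'
from h import *
from scipy.spatial.transform import Rotation as Ro
np.set_printoptions(precision=4,suppress=True)
psi=.165; lens=np.array([.5785,.0892,.016]); eye=np.array([.6990,-.1225,.1190])
az=-2.825; L=.383
n=np.array([np.sin(L)*np.cos(az),np.sin(L)*np.sin(az),np.cos(L)])
xe=np.array([-np.cos(az)*np.cos(L),-np.sin(az)*np.cos(L),np.sin(L)])
q=lambda R: Ro.from_matrix(R).as_quat(scalar_first=True)
def Rm(y,z): y=np.array(y);z=np.array(z);return np.c_[np.cross(y,z),y,z]
M0=Rm([np.cos(psi),np.sin(psi),0],[0,0,1]); M1=Rm(xe,n)
def T(s): return np.c_[s*np.array([0,1,0]),s*np.array([1,0,0]),[0,0,-1]]  # tool axes in magnifier frame
g0=lens-.07*M0[:,1]; g0[2]=.0135
E
python3 - <<'E'
from goal import *
g1=eye+.12*n-.07*xe
print(g0,g1)
for s in(1,-1):
    print(s,planner.ik(g0,q(M0@T(s))),planner.ik(g0+[0,0,.1],q(M0@T(s))),planner.ik(g1,q(M1@T(s))),planner.ik(g1+.08*n,q(M1@T(s))))
E
```

```text
[0.5095 0.0777 0.0135] [ 0.5947 -0.1567  0.2041]
1 [-0.1029 -0.1045 -0.4458  1.2295  0.      2.8737] [-0.1029 -0.1555 -0.3088  1.4174  0.      2.8737] [-0.6467 -0.257  -0.2842  1.3175  0.3119  2.2139] [-0.6982 -0.2909 -0.1761  1.4761  0.323   2.161 ]
-1 [-0.1029 -0.1045 -0.4458  1.2295  0.     -0.2679] [-0.1029 -0.1555 -0.3088  1.4174  0.     -0.2679] [-0.6467 -0.257  -0.2842  1.3175  0.3119 -0.9277] [-0.6982 -0.2909 -0.1761  1.4761  0.323  -0.9805]
```

```bash
python3 - <<'E'
from goal import *
R=q(M0@T(1))
env.reach(g0+[0,0,.10],R); env.command_gripper(.04,60); C=snap('wrist','wC')
cv2.imwrite('pics/c.png',C['color'][:,:,::-1])
print(current_tcp_pos(),current_width(),current_clock())
E
```

```text
[0.5095 0.0777 0.1135] 0.039681145855852105 4.0
```

View pics/c.png

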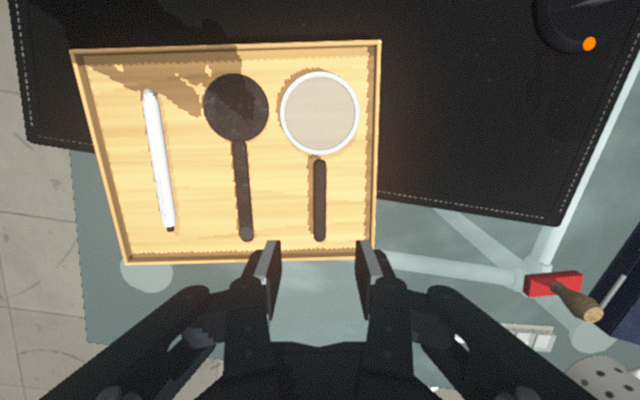

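Wrist C: handle from (319,158) to (320,240) and lens at (320,112), both centred on the finger plane (u≈320) with the neighbours clear. I'll grasp now.

```bash
python3 - <<'E'
from goal import *
C=load('wC'); print('lens',px(C,320,112),'ring',px(C,320,72),px(C,320,153),'hand',px(C,319.5,200))
print(env.move_linear(g0,rate=.08,force_limit=8),current_tcp_pos(),current_force())
env.command_gripper(0.0,60); print(current_width(),current_gripper_force(),current_force())
print(env.move_linear(g0+[0,0,.13],rate=.1),current_width(),current_gripper_force(),current_force(),current_clock())
for nme in('wrist','scene','side'): snap(nme,nme+'L')
m=np.hstack([load('wristL')['color'][60:360,170:470],cv2.resize(load('scene'+'L')['color'][110:240,230:400],(392,300),interpolation=3)])
cv2.imwrite('pics/l.png',m[:,:,::-1])
E
```

```text
lens [0.5802 0.0877 0.0208] ring [0.6128 0.0932 0.0205] [0.5439 0.0816 0.0198] hand [0.4994 0.0746 0.0238]
False [0.5099 0.0776 0.0141] [-0.1056 -0.1235  0.0241]
-0.0005237882999588262 0.0 [ 0.1137 -0.0927 -1.0216]
False -0.0004897317684453003 0.0 [-0.3536  0.1152 -0.1988] 7.3167
```

View pics/l.png

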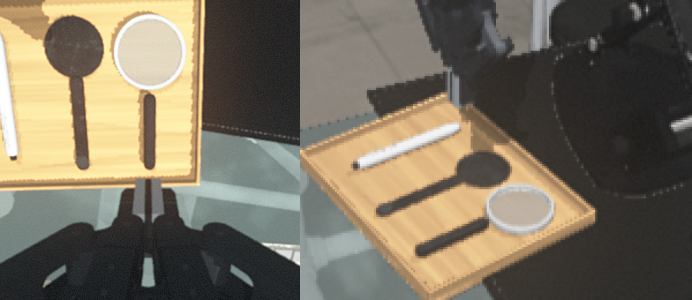

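The fingers shut on nothing, and the crop shows the magnifier still in its place. Before retrying I'll measure numerically where the fingertips really are.

```bash
python3 - <<'E'
from goal import *
t=current_tcp_pos(); print('tcp',t,q(M0@T(1)),current_eef_rot())
for nme in('sceneL','sideL','wristL'):
    d=load(nme);P=cloud(d); m=(np.linalg.norm(P[...,:2]-t[:2],axis=-1)<.05)&(P[...,2]>.06)&(P[...,2]<.25)
    Q=P[m]; 
    for lo in np.arange(.06,.2,.01):
        k=(Q[:,2]>=lo)&(Q[:,2]<lo+.01)
        if k.sum(): print(nme,round(lo,3),k.sum(),Q[k].min(0),Q[k].max(0))
d=load('wristL');P=cloud(d)
for u,v in((320,111),(319,160),(319,200),(319,222)): print(u,v,px(d,u,v))
E
```

```text
tcp [0.5092 0.0777 0.143 ] [0.     0.9966 0.0824 0.    ] [-0.0001  0.9966  0.0824 -0.0004]
sceneL 0.17 4 [0.5045 0.0688 0.1764] [0.5147 0.0733 0.1791]
sceneL 0.18 37 [0.4973 0.063  0.1802] [0.5159 0.0818 0.1897]
sceneL 0.19 47 [0.4972 0.0625 0.1902] [0.5166 0.0807 0.1998]
sceneL 0.2 49 [0.4971 0.0615 0.2   ] [0.5183 0.0803 0.2093]
sideL 0.17 10 [0.4991 0.0653 0.1772] [0.518  0.0806 0.1799]
sideL 0.18 34 [0.4983 0.0611 0.1804] [0.5208 0.0774 0.1898]
sideL 0.19 39 [0.4986 0.0588 0.1904] [0.5214 0.08   0.1999]
sideL 0.2 38 [0.4986 0.0595 0.2002] [0.5216 0.0802 0.2096]
wristL 0.18 290 [0.5126 0.0666 0.1808] [0.5209 0.0921 0.19  ]
wristL 0.19 543 [0.5123 0.0659 0.19  ] [0.521  0.0927 0.2   ]
wristL 0.2 646 [0.5126 0.0659 0.2   ] [0.5214 0.0927 0.21  ]
320 111 [0.58   0.0876 0.0206]
319 160 [0.5324 0.0806 0.0252]
319 200 [0.4895 0.0734 0.0242]
319 222 [0.4646 0.0693 0.0248]
```

The fingertips sit at z≈0.178 while the reported TCP is 0.143, so they are about 35 mm short of the stated tool point. I'll cross-check with earlier pictures, and correct for it if it is constant.

```bash
python3 - <<'E'
from goal import *
def low(d,t,zmin):
    P=cloud(d); m=(np.linalg.norm(P[...,:2]-t[:2],axis=-1)<.075)&(P[...,2]>zmin)&(P[...,2]<t[2]+.1)
    return np.sort(P[m][:,2])[[0,3,10]]
print('start open',low(load('scene0'),np.array([.6,0,.197]),.12),low(load('side0'),np.array([.6,0,.197]),.12))
s=load('sceneL');P=cloud(s)
print('desk z', [px(s,u,v)[2] for u,v in((380,270),(300,250),(460,240))])
# other height, still shut
env.move_linear(g0+[0,0,.06],rate=.15); t=current_tcp_pos(); print(t,[low(snap(k,k+'M'),t,.06) for k in('scene','side')])
print(current_q(),planner.ik(g0-[0,0,.035],q(M0@T(1))))
E
```

```text
start open [0.2436 0.2451 0.2457] [0.2431 0.2447 0.2467]
desk z [np.float64(0.006983699498524738), np.float64(-0.0020421569020148966), np.float64(0.003687884706207109)]
[0.5097 0.0777 0.0741] [array([0.1074, 0.1108, 0.1143]), array([0.1087, 0.1104, 0.1133])]
[-0.1028 -0.143  -0.3677  1.344  -0.      2.8737] [-0.1029 -0.0722 -0.4815  1.1615  0.      2.8737]
```

Start pose agrees (tips at 0.244 for TCP 0.197: 35 mm plus about 12 mm of open-finger swing), so the offset is constant. I'll grasp again 33 mm lower.

```bash
python3 - <<'E'
from goal import *
env.command_gripper(.04,60)
g=g0.copy(); g[2]=-.0195
print(env.move_linear(g,rate=.06,force_limit=6),current_tcp_pos(),current_force())
env.command_gripper(0.0,60); print(current_width(),current_gripper_force(),current_force())
if current_width()>.006:
    env.move_linear(g+[0,0,.14],rate=.1); print(current_tcp_pos(),current_width(),current_gripper_force(),current_force())
    W=snap('wrist','wN');S=snap('scene','sN');snap('side','dN')
    cv2.imwrite('pics/n.png',np.hstack([W['color'][60:360,170:470],cv2.resize(S['color'][90:240,230:400],(340,300),interpolation=3)])[:,:,::-1])
print(current_clock())
E
```

```text
False [ 0.5098  0.0777 -0.0191] [-0.3984 -0.1683 -0.5641]
0.010996016559676977 59.241737723350525 [-1.036   0.2411  5.2019]
[0.509  0.0777 0.1198] 0.010825825342544573 58.654745221138 [-0.3292  0.3767 -0.7411]
12.4167
```

View pics/n.png

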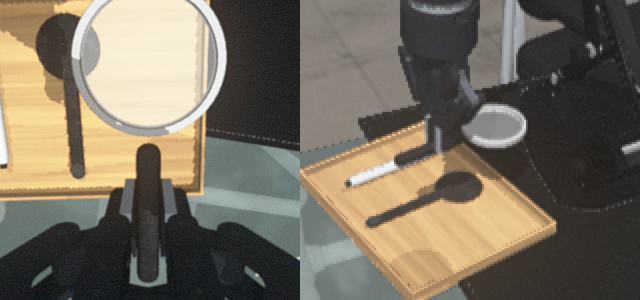

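Magnifier is held: handle between the fingers, lens at about (321,124) in the wrist view. I'll measure its pose in the tool frame from depth.

```bash
cat > meas.py <<'E'
from goal import *
def meas(tag,t,Rt,guess,zn):
    """plane/centre of the lens near guess (world) with normal approx zn"""
    out={}
    for k in tag:
        d=load(k);P=cloud(d);D=P-guess
        h=D@zn; r=np.linalg.norm(D-h[...,None]*zn,axis=-1)
        m=(r<.042)&(abs(h)<.018); Q=P[m];
        if len(Q)<60: continue
        nn=zn;c=np.median(Q,0)
        for _ in range(6):
            nn=np.linalg.svd(Q-c,full_matrices=False)[2][2];nn*=np.sign(nn@zn);Q=P[m][abs((P[m]-c)@nn)<.003];c=Q.mean(0)
        # silhouette centre of kept points: min enclosing circle in plane
        a=np.cross(nn,[0,1,0]);a/=np.linalg.norm(a);b=np.cross(nn,a)
        uv=np.c_[(Q-c)@a,(Q-c)@b].astype(np.float32);(x,y),R=cv2.minEnclosingCircle(uv)
        print(k,len(Q),'mean',c,'circ',c+x*a+y*b,'R',R,'n',nn,'tilt vs exp',np.arccos(nn@zn))
E
python3 - <<'E'
from meas import *
t=current_tcp_pos();Rt=Ro.from_quat(current_eef_rot(),scalar_first=True).as_matrix()
g=t+.07*M0[:,1];g[2]=.159
meas(['wN','sN','dN'],t,Rt,g,np.array([0,0,1.]))
d=load('wN')
for v in (210,240,270,300,330): print(px(d,319,v))
print(t,g)
E
```

```text
wN 19372 mean [0.5795 0.0897 0.1577] circ [0.5749 0.089  0.1577] R 0.038829460740089417 n [0.0024 0.0013 1.    ] tilt vs exp 0.002689767943544794
sN 481 mean [0.5781 0.0842 0.1567] circ [0.5785 0.0877 0.1567] R 0.038060445338487625 n [-0.0011  0.0095  1.    ] tilt vs exp 0.00960061714144909
dN 222 mean [0.5779 0.0836 0.1564] circ [0.5782 0.086  0.1564] R 0.03808605670928955 n [-0.0033  0.0024  1.    ] tilt vs exp 0.004050807535935258
[0.5362 0.0821 0.1629]
[0.5203 0.0794 0.1632]
[0.5026 0.0764 0.1623]
[0.4845 0.0734 0.163 ]
[0.4654 0.0702 0.164 ]
[0.5092 0.0777 0.12  ] [0.5782 0.0892 0.159 ]
```

```bash
python3 - <<'E'
from meas import *
R=q(M1@T(1)); g1=eye+.12*n-.07*xe-.035*n
env.move_linear(current_tcp_pos()+[0,0,.1],rate=.15)
env.reach(g1+.08*n,R); print(current_gripper_force(),current_width())
env.move_linear(g1,rate=.06); env.wait(.5)
t=current_tcp_pos();Rt=Ro.from_quat(current_eef_rot(),scalar_first=True).as_matrix()
print('err',t-g1,(M1@T(1)).T@Rt,current_gripper_force(),current_clock())
tags=[]
for k in('wrist','scene','side'): snap(k,k+'F');tags.append(k+'F')
print('want',eye+.12*n,n)
meas(tags,t,Rt,eye+.124*n,n)
print(np.abs(current_qvel()).max())
W,S,D=[load(x)['color'] for x in tags]
cv2.imwrite('pics/f.png',np.hstack([W[20:320,170:470],cv2.resize(S[110:270,330:490],(300,300),interpolation=3)])[:,:,::-1])
E
```

```text
58.65293025970459 0.010821830370241287
err [0. 0. 0.] [[ 1.  0.  0.]
 [-0.  1.  0.]
 [-0. -0.  1.]] 58.65311086177826 16.2083
want [ 0.6564 -0.1365  0.2303] [-0.3551 -0.1163  0.9275]
wristF 19345 mean [ 0.6567 -0.136   0.2339] circ [ 0.6525 -0.1375  0.2321] R 0.03893621265888214 n [-0.3537 -0.1154  0.9282] tilt vs exp 0.0018314983595294455
sceneF 711 mean [ 0.6638 -0.1391  0.2351] circ [ 0.6556 -0.1379  0.2323] R 0.03674671798944473 n [-0.3352 -0.1186  0.9346] tilt vs exp 0.02125099564404688
sideF 506 mean [ 0.6562 -0.1401  0.2316] circ [ 0.6552 -0.1384  0.2315] R 0.03781159967184067 n [-0.3546 -0.1128  0.9282] tilt vs exp 0.0036643361426656413
0.0020745597926636245
```

View pics/f.png

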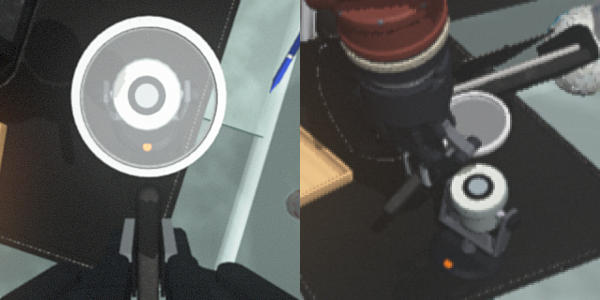

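The picture shows the camera glass at (147,95) and the lens ring centre at (149,97) in the wrist crop. The orange dot at (147,147) is on the handle side, and measured errors are 2–3 mm with tilt about 0.01 rad, so I'm handing in.

```bash
python3 -c "
from h import *
print(env.close_job(),current_clock())"
```

```text
the job is handed in; nothing more can be done
the job is handed in; nothing more can be done
```

The job is handed in: the arm is holding the magnifier steady about 12 cm above the inspection camera's glass, lens centred to 2–3 mm and square to within about 0.02 rad by my measurements, handle towards the orange dot; the first grasp closed on nothing because the fingertips sit about 35 mm short of the stated tool point, and the verdict was not shown.

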